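# Open the rocker clamp, seat the drawer rail on its stop and clamp it

### The job

Get the loose wooden rail clamped in the drilling jig, ready for drilling: press down the tail end of the steel rocker until its padded nose has tipped right up, slide the rail along the board under the nose, square to the dark stop bar and centred on it, and push it gently but positively home against the bar, keeping up the pressure for a moment. Let go of the rail and press the rocker's nose down slowly until you feel its pad bear firmly on the wood, so that it keeps holding the rail; the pad's height setting is not known. Use only light hand force (a few newtons to push the rail home, under 20 N on the wood and under 25 N on the clamp) and leave everything else on the bench and board where it is.

Things in the scene. Friction and masses are not known exactly. Their poses are not given: they have to be found in the camera images.
- board: plywood base of the jig, 440 x 170 x 12 mm, fixed flat on the bench; origin at the centre of its underside, z up, x along its length, the way the rail must be pushed (towards stop and clamp); its top is 12 mm above the bench
- stop: dark wooden stop bar fixed across the board, 20 mm thick, 80 mm wide, 16 mm tall. Origin on the board's top at the foot of the middle of the face that the rail butts against; x points the way the rail is pushed (into the bar), y along the face, z up
- clamp: rocker clamp fixed beyond the stop: two dark steel cheeks (43 mm over all, 67 mm tall) with a steel rocker bar (14 mm thick) on a cross pin. Origin on the board's top below the pin, x as the stop's; pin 55 mm above the board, 44 to 52 mm beyond the stop's face. The nose end reaches 86 mm to -x of the pin; under it a rubber pad 20 mm wide on a threaded spindle gives 1 mm per 5 N, 4 mm at most
- rocker (a joint): rocker angle (rad), -0.18 to 0.30, grows as the tail goes down and the nose up; 0 is level. Below 0 the pad bars the rail's way; 0.30 is fully up, on a hard end stop. The hinge is stiff (0.36 Nm, about 5 N at tail or nose) and stays where it is left. The spindle's setting varies: the pad first touches the rail's top at an unknown angle between -0.06 and 0.06, to be found by feel
- tail (a point): centre of the flat top of the rocker's tail plate (34 x 38 mm), 75 mm from the pin: the place to press to tip the nose up; moves with the rocker
- nose (a point): point on the flat top of the rocker's nose (bar 26 mm wide), straight above the pad and 75 mm from the pin: the place to press to bring the pad down; moves with the rocker
- rail_center (a point): centre (half-way up) of the rail, a loose pale wooden bar 180 x 56 x 20 mm lying flat on the board, 0.10 to 0.20 kg; x along its length, towards the end that is to meet the stop; y across its 56 mm width (grip across this, 20 to 40 mm behind the middle, to stay clear of the raised nose)
- rail_front (a point): centre of the end face of the rail that is to meet the stop, 90 mm from the rail's centre and 10 mm above its underside
- screw_jar: bystander: small glass jar of screws, 34 mm in diameter and 34 mm tall, standing on the board beside the clamp; origin at the centre of its underside; not to be disturbed
- wedge: bystander: small wooden block 60 x 24 x 18 mm lying on the board on the other side of the clamp; origin at the centre of its underside
- glue: bystander: white glue bottle, 56 mm in diameter, 150 mm tall, standing on the bench; origin at the centre of its underside
- tape: bystander: grey tape measure case 65 x 36 x 60 mm standing on the bench; origin at the centre of its underside
- offcut: bystander: wooden offcut 90 x 60 x 30 mm lying flat on the bench; origin at the centre of its underside
Things that resemble listed ones, but are neither listed nor needed, are in the scene too. What is shaped like the part that bears rail_center but green, orange or turquoise is not meant.

How it is judged (in metres and radians):
On the way, in this order (a step that is already met when the one before it is completed fails the run):
1. the nose is tipped right up by pressing the tail (value of joint rocker above 0.22 rad and distance between the grasp point and tail below 0.08 m), for 0.2 s.
2. under the raised nose the rail is square, centred and pressed home on the stop (over 2 N for 0.3 s) (x of rail_front in the frame of stop above -0.002 m and y of rail_front in the frame of stop between -0.01 and 0.01 m and angle between the x axis of rail and the x axis of stop, either way round below 0.035 rad and contact force between rail and stop above 2 N and value of joint rocker above 0.12 rad), for 0.3 s.
3. the pad is pressed down on the rail (over 5 N) (contact force between clamp and rail above 5 N), for 0.1 s.
At the end, for the whole second after the job is handed in: The rail lies flat and still on the board, its end within 2 mm of the stop's face, within 10 mm of centred on the stop and square to it within 2 degrees, and the clamp's pad keeps bearing on it with over 2 N (x of rail_front in the frame of stop above -0.002 m and y of rail_front in the frame of stop between -0.01 and 0.01 m and angle between the x axis of rail and the x axis of stop, either way round below 0.035 rad and contact force between clamp and rail above 2 N and value of joint rocker below 0.08 rad and angle between rail_center's own z axis and vertical below 0.03 rad and linear speed of rail below 0.01 m/s); the robot touches nothing.
It fails at once if the rail is driven against the stop with over 20 N (contact force between rail and stop above 20 N).
It fails at once if the clamp bears on the rail with over 20 N (contact force between clamp and rail above 20 N).
It fails at once if the robot presses on the clamp with over 25 N (contact force between any of the fingers, the arm and clamp above 25 N).
It fails at once if a bystander is moved by over 15 mm (distance of any of screw_jar, wedge, glue, tape, offcut from where it was at the start of the episode above 0.015 m).
It also fails if it takes over 69 s, if anything falls off the work surface, if the arm or the gripper's body presses on something with over 40 N, if the wrist force passes 120 N, or if a joint passes its speed limit or range.

### The arm

A 7-joint arm with a two-finger parallel gripper is mounted at the origin on the work surface. World frame = base frame: x ahead of the robot, y to its left, z up, the work surface at z = 0. Lengths are in m, angles in degrees, forces in N, time in s.
With the tool pointing down it reaches from about 0.425 to 0.875 m from the base axis. Payload 4.7 kg.
Tool frame: the origin (TCP) lies at the centre of the arm's flange, where the gripper is bolted on; the fingertips stand 182 mm ahead of it and the grasp point (between the pads) lies 164 mm ahead of it; z points along the fingers, y is the line along which they close (so a half turn about z gives the same grasp; the last joint's range is limited). The gripper opens to 87 mm and grips with 3 to 60 N. Pads are 19 mm wide; open, the fingers measure 117 mm over their backs; the gripper's body (75 mm by 190 mm) begins 51 mm behind the grasp point.
Start: joints at [77.355, 18.392, -4.016, 83.108, 1.295, 78.541, -3.26], TCP at [0.151, -0.632, 0.405] pointing down, gripper open.
Joint ranges: [-163.93, 163.93], [-17.29, 119.83], [-79.2, 71.16], [3.27, 140.29], [-89.18, 269.18], [5.43, 117.66], [-154.24, 154.24]. Speed limits (degrees/s): [147.25, 147.25, 180, 180, 180, 180, 180].

### API

Orientations are given as [roll, pitch, yaw] about the fixed x, y, z axes, in that order (R = Rz(yaw) Ry(pitch) Rx(roll)).
In Python, from cell import env gives the robot as it stands. The module is installed in compiled form; this text tells all that it offers.
- The arm moves only by the tool step_arm, never from a script. Its argument "steps" is one flat list of numbers, 5 for each row, row after row: the opening, from 0 (shut) to 1 (fully open), then the shift along the tool's x, y, z in mm, then the turn about the tool's z in degrees. In form: [grip, dx, dy, dz, roll, grip, dx, dy, dz, roll, ...]. A call has 1 to 12 rows; each row shifts and turns the commanded pose from where the row before left it, along the tool's axes as they then stand; what a row does not reach is not made up. A row lasts 1/8 s, in which the tool goes at most 62.5 mm and 10.7 degrees, less where a joint would pass 70% of its speed; a pose out of reach is approached as far as the arm can. A call with a gripper value outside its range is refused whole. The fingers move at their own pace and stop on an object; "grip_force" is the grip in N (left out, the last holds). Time passes only in rows, so rows that do not move let the fingers close. It gives the time, the measured TCP pose, the force, the opening and the grip force at its end, in the units of the state.
- env.get_obs(): the state, without advancing time (a new reading comes with each control period).
- env.read_camera(name): name is "scene" or "top"; returns a dict with "image" (384x512x3 uint8, red, green, blue), "camera_matrix" (3x3 intrinsics, pixels), "R" (3x3) and "t" (3): a world point X has camera coordinates R X + t. Camera axes: x right, y down, z forward; pixel columns grow to the right and rows downward; lengths in m; the calibration is good to about 2 mm. A picture is of the moment at which its call begins. There is no depth.
- env.sign_off(): hands the job in; it is judged then, once.
The state is a dict: "time_s": time; "qpos": joint angles; "joint_velocities": joint speeds; "effort": joint torques, N m; "tool_pos": TCP position; "tool_rot": TCP orientation; "force": force on the tool from outside, world axes, zero at the start; "wrist_torque": the same for the moment, N m; "grip_width": finger opening in m; "grasp_force": force on a finger pad.
Only numpy, scipy, OpenCV 4.12 (cv2) and the standard library are available. Lean on these libraries where they do the work, as an engineer would, in place of code of your own. Each camera call takes 0.05 s, during which the arm holds its last target. There are 200 camera calls.

## Working session

There is one attempt and no reset: what is moved stays moved. The work goes in short steps, Python scripts to look and compute and a tool call to move; the robot and the scene stay as the last step left them, time stands still between calls to the robot, and variables do not carry over. Pictures are saved under pics/ and viewed, at most 10 in all, crops included, and the job is handed in when it is done.

Besides the shell and the picture viewer there is one more tool, called after "Call:" as name(argument=value, ...) on one line, values as JSON. step_arm: Moves the arm, as the interface text tells. Its arguments: {"type":"object","properties":{"steps":{"type":"array","items":{"type":"number"}},"grip_force":{"type":"number"}},"required":["steps"]}

```bash
mkdir -p pics
python3 - <<'E'
from cell import env
import cv2,numpy as np
o=env.get_obs();print({k:np.round(v,4).tolist() for k,v in o.items()})
for n in("scene","top"):
    c=env.read_camera(n);cv2.imwrite(f"pics/{n}0.png",c["image"][:,:,::-1])
    np.savez(f"{n}0.npz",**c);print(n,c["camera_matrix"].tolist(),c["R"].round(4).tolist(),c["t"].round(4).tolist())
E
```

```text
{'time_s': 0.0, 'qpos': [77.3532, 18.4387, -4.0147, 83.1732, 1.2959, 78.5416, -3.2593], 'joint_velocities': [0.0118, -0.0869, -0.0118, 0.0772, 0.044, 0.1051, -0.0889], 'effort': [0.0, -49.1295, -0.4044, -31.2524, -0.064, 0.0437, 0.0002], 'tool_pos': [0.1512, -0.632, 0.4037], 'tool_rot': [-179.8918, 0.0069, 13.4566], 'force': [0.9331, 0.2436, -0.0018], 'wrist_torque': [0.0405, -0.006, 0.0038], 'grasp_force': 0.0, 'grip_width': 0.087}
scene [[485.29824644672277, 0.0, 251.23160853851212], [0.0, 485.29824644672277, 186.5240953616028], [0.0, 0.0, 1.0]] [[-0.754, 0.6568, -0.0071], [0.4375, 0.4942, -0.7512], [-0.4899, -0.5696, -0.66]] [0.3392, -0.1127, 1.5923]
top [[435.9114484062212, 0.0, 259.54255752153347], [0.0, 435.9114484062212, 195.03485045256653], [0.0, 0.0, 1.0]] [[-0.0125, -0.9999, 0.0091], [-0.9984, 0.012, -0.055], [0.0549, -0.0097, -0.9984]] [-0.0302, 0.4264, 1.2864]
```

View pics/scene0.png

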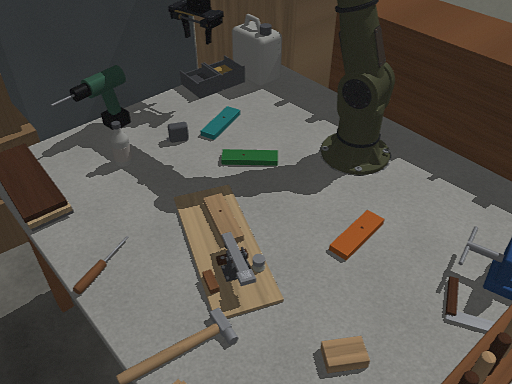

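View pics/top0.png

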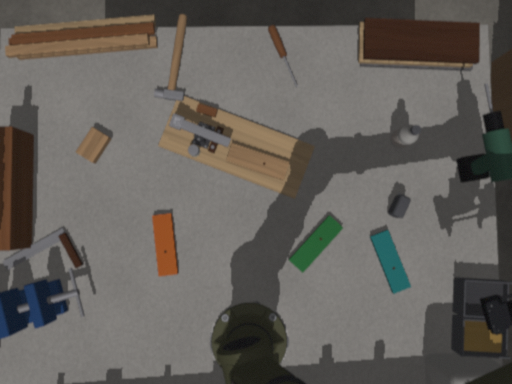

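The scene view shows the board at about (175-285, 185-315), with the clamp near (237,260) and the rail near (222,215). In the top view the board spans (160-312, 95-195), with the clamp at its left end and the rail at about (260,160). I'll enlarge both.

Run:
```python
import cv2
a=cv2.imread("pics/top0.png")[85:205,155:315];cv2.imwrite("pics/topc.png",cv2.convertScaleAbs(cv2.resize(a,None,fx=5,fy=5,interpolation=cv2.INTER_CUBIC),alpha=1.4))
a=cv2.imread("pics/scene0.png")[180:320,165:295];cv2.imwrite("pics/scenec.png",cv2.convertScaleAbs(cv2.resize(a,(557,600),interpolation=cv2.INTER_CUBIC),alpha=1.4))
```

```text
(no output)
```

View pics/topc.png

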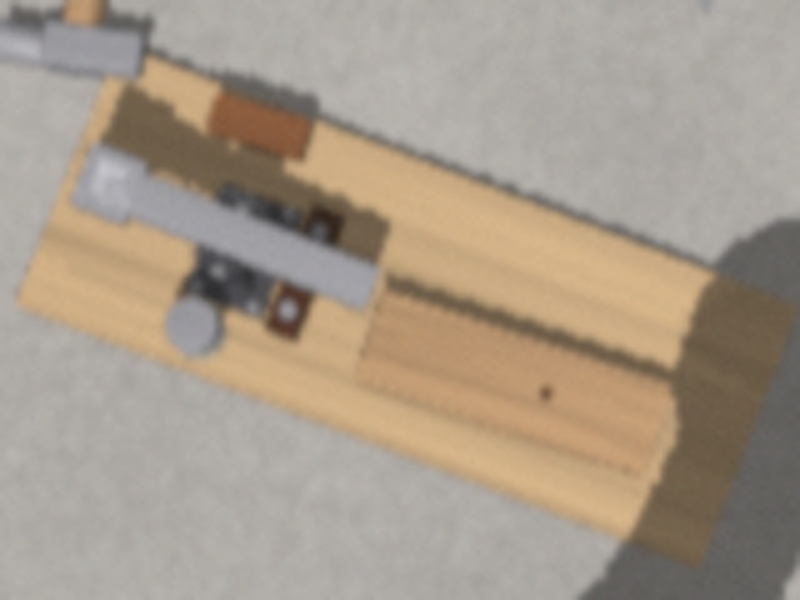

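View pics/scenec.png

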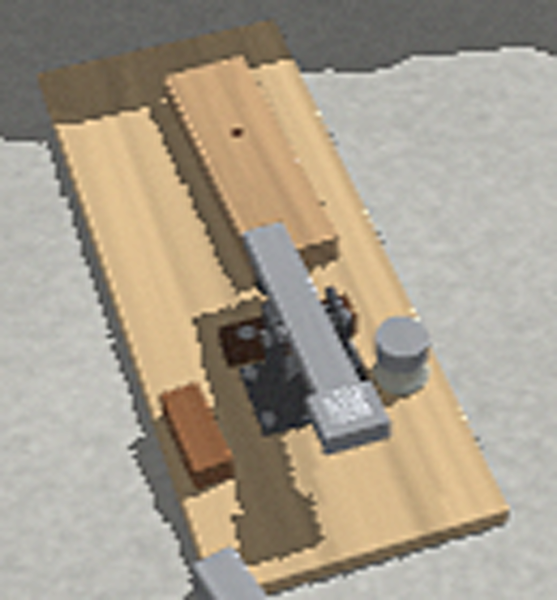

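The crops show these features, in crop pixels:
- **Board corners:** in the top crop, (147,55), (18,303), (703,568) and (798,300).
- **Rail top:** in the top crop, front edge (388,290)-(358,380), rear edge about (672,378)-(640,470).
- **Stop screws:** in the top crop, (320,230) and (288,308).
- **Rocker:** in the top crop, nose end about (367,285) and tail plate at (110,183).
- **Jar and wedge:** jar on the robot side at (195,325), wedge opposite at (262,125).

Next I'll turn these into world positions.

```bash
cat > h.py <<'E'
import numpy as np,cv2
class Cam:
    def __init__(s,c): s.K=c["camera_matrix"];s.R=c["R"];s.t=c["t"]
    def ray(s,p):
        d=s.R.T@np.linalg.solve(s.K,[p[0],p[1],1.]);return -s.R.T@s.t,d
    def at(s,p,z): o,d=s.ray(p);return o+d*(z-o[2])/d[2]
    def proj(s,X): q=s.K@(s.R@np.asarray(X)+s.t);return q[:2]/q[2]
def tri(c1,p1,c2,p2):
    o,d=c1.ray(p1);q,e=c2.ray(p2);A=np.c_[d,-e];k=np.linalg.lstsq(A,q-o,rcond=None)[0]
    return (o+d*k[0]+q+e*k[1])/2,np.linalg.norm(o+d*k[0]-q-e*k[1])
T=Cam(np.load("top0.npz"));S=Cam(np.load("scene0.npz"))
tc=lambda u,v:((u+.5)/5-.5+155,(v+.5)/5-.5+85)
sc=lambda u,v:((u+.5)*130/557-.5+165,(v+.5)*140/600-.5+180)
E
python3 - <<'E'
from h import *
np.set_printoptions(precision=4,suppress=True)
B=np.array([T.at(tc(*p),.012) for p in [(147,55),(18,303),(703,568),(798,300)]]);print("board",B,B.mean(0),[np.linalg.norm(B[i]-B[i-1]) for i in range(4)])
for a,b in((2,1),(3,0)): d=B[b]-B[a];print("yaw",np.degrees(np.arctan2(d[1],d[0])))
Bs=np.array([S.at(sc(*p),.012) for p in [(508,515),(270,20),(40,75)]]);print("boardS",Bs)
R=np.array([T.at(tc(*p),.032) for p in [(388,288),(357,382),(640,472),(674,377)]]);print("rail",R,R.mean(0),[np.linalg.norm(R[i]-R[i-1]) for i in range(4)])
for a,b in((2,1),(3,0)): d=R[b]-R[a];print("yaw",np.degrees(np.arctan2(d[1],d[0])))
print("railS",[S.at(sc(*p),.032) for p in [(338,236),(168,74),(243,57)]])
for n,p,q in(("screwA",(320,230),(245,330)),("screwB",(288,308),(350,313)),("tail",(108,183),(350,404)),("noseL",(380,262),(247,236)),("noseR",(362,305),(283,224)),("jar",(195,326),(403,340)),("hole",(546,392),(237,131))):
    print(n,*tri(T,tc(*p),S,sc(*q)))
for n,p,z in(("stop",(325,205),.028),("stop",(288,338),.028),("stop",(343,212),.028),("stop",(303,338),.028)): print(n,T.at(tc(*p),z))
E
```

```text
board [[ 0.7285  0.1883  0.012 ]
 [ 0.5789  0.2658  0.012 ]
 [ 0.4153 -0.1415  0.012 ]
 [ 0.5756 -0.2013  0.012 ]] [0.5745 0.0278 0.012 ] [np.float64(0.4185673316981784), np.float64(0.16855072749149183), np.float64(0.43893050337721373), np.float64(0.17108773706392746)]
yaw 68.11584289834424
yaw 68.56142866486577
boardS [[ 0.5844  0.2694  0.012 ]
 [ 0.4214 -0.1404  0.012 ]
 [ 0.5747 -0.2     0.012 ]]
rail [[ 0.5819  0.0435  0.032 ]
 [ 0.5264  0.0622  0.032 ]
 [ 0.4713 -0.1036  0.032 ]
 [ 0.5272 -0.1245  0.032 ]] [ 0.5267 -0.0306  0.032 ] [np.float64(0.176676511791586), np.float64(0.05865180296564449), np.float64(0.17472666757598357), np.float64(0.05973203985174932)]
yaw 71.6200080645413
yaw 71.95730777939708
railS [array([0.531 , 0.0627, 0.032 ]), array([ 0.5208, -0.1245,  0.032 ]), array([ 0.4728, -0.1046,  0.032 ])]
screwA [0.6184 0.0827 0.0293] 0.0023944733566257773
screwB [0.5672 0.107  0.0271] 0.011800186764478325
tail [0.6353 0.1982 0.0836] 0.0020830020463481615
noseL [0.5905 0.0475 0.0621] 0.0032768332375756456
noseR [0.5672 0.0565 0.063 ] 0.0013443181546674433
jar [0.5598 0.1558 0.0395] 0.0012329712287889871
hole [ 0.5199 -0.0496  0.0328] 0.002088010410482282
stop [0.6327 0.0806 0.028 ]
stop [0.5535 0.103  0.028 ]
stop [0.6284 0.0699 0.028 ]
stop [0.5534 0.0941 0.028 ]
```

Run:
```python
from h import *
np.set_printoptions(precision=4,suppress=True)
im=cv2.imread("pics/top0.png");hsv=cv2.cvtColor(im,cv2.COLOR_BGR2HSV)
m=(hsv[...,1]>70).astype(np.uint8)
m[:85]=0;m[205:]=0;m[:,:155]=0;m[:,315:]=0
n,l,st,_=cv2.connectedComponentsWithStats(m);k=1+st[1:,4].argmax();m=(l==k).astype(np.uint8)
# long edges: first/last mask row per column
xs=np.arange(200,285)
for nm,f in(("far",lambda c:np.flatnonzero(c)[0]-.5),("near",lambda c:np.flatnonzero(c)[-1]+.5)):
    P=np.array([T.at((x,f(m[:,x])),.012)[:2] for x in xs if not(nm=="near" and x>282)])
    v=cv2.fitLine(P.astype(np.float32),cv2.DIST_HUBER,0,.01,.01).ravel()
    print(nm,np.degrees(np.arctan2(v[1],v[0])),v[2:])
# dark brown: stop + wedge
b,g,r=[im[...,i].astype(int) for i in range(3)]
d=((hsv[...,1]>110)&(r<110)&(r-b>20)).astype(np.uint8);d[:85]=0;d[205:]=0;d[:,:155]=0;d[:,260:]=0
n,l,st,c=cv2.connectedComponentsWithStats(d)
for i in range(1,n):
    if st[i,4]>6: print(st[i],c[i],T.at(c[i],.028)[:2],im[l==i].mean(0))
print(im[127:155,208:226].tolist()[3])
u=np.array([np.cos(np.radians(68.3)),np.sin(np.radians(68.3))]);w=np.array([-u[1],u[0]])
for nm,p in dict(tail=(.6353,.1982),nose=(.5789,.052),rail=(.5267,-.0306),stop1=(.6284,.0699),stop2=(.5534,.0941),scA=(.6184,.0827),scB=(.5672,.107),jar=(.56,.156)).items():print(nm,p@u,p@w)
```

```text
far 68.50223 [0.6551 0.0043]
near 68.23195 [0.4793 0.0193]
[197 104  20  13 165] [206.4121 109.9455] [0.6801 0.1193] [44.503  64.8303 95.4121]
[209 149   5   3   8] [211.    150.125] [0.5597 0.1065] [34.25 45.   65.5 ]
[[105, 101, 102], [94, 91, 92], [85, 82, 82], [73, 71, 71], [59, 57, 57], [52, 51, 52], [43, 46, 49], [37, 45, 52], [31, 36, 45], [43, 43, 48], [56, 55, 57], [53, 53, 55], [38, 40, 46], [23, 29, 39], [23, 31, 40], [38, 50, 59], [51, 65, 78], [54, 68, 80]]
tail 0.4190541905741137 -0.5169941154039129
nose 0.26236129150559073 -0.5186480142828259
rail 0.16631416036718377 -0.5006883761995665
stop1 0.2972952290211049 -0.5580216096185602
stop2 0.29204923045669184 -0.47938879522747935
scA 0.30549065836400247 -0.5439975254101146
scB 0.30913754587986003 -0.487441091545817
jar 0.3520028652326572 -0.4626337459243541
```

Call:
step_arm(steps=[0,50,-30,0,0,0,50,-30,0,0,0,50,-30,0,0,0,50,-30,0,0,0,50,-30,0,0,0,50,-30,0,0,0,50,-30,0,0,0,50,-30,0,0,0,29,-50,0,0,0,29,-50,0,0,0,29,-50,0,0,0,29,-50,0,0], grip_force=10)

```text
time_s: 1.6
tool_pos: [0.5508, -0.0825, 0.4045]
tool_rot: [180.0, 0.0, 13.4]
force: [0.3, -0.2, -0.4]
grip_width: 0.0004
grasp_force: 0.0
```

Call:
step_arm(steps=[0,29,-50,0,0,0,29,-50,0,0,0,29,-50,0,0,0,29,-50,0,0,0,29,-50,0,0,0,0,0,0,-10,0,0,0,0,-10,0,0,0,0,-10,0,0,0,0,-10,0,0,0,0,-10,0,0,0,0,-5,0,0,0,0,0])

```text
time_s: 3.1
tool_pos: [0.6335, 0.1924, 0.4041]
tool_rot: [-179.9, 0.0, 68.4]
force: [0.9, -0.0, 0.4]
grip_width: 0.0004
grasp_force: 0.0
```

Call:
step_arm(steps=[0,6,-1,40,0,0,0,0,40,0,0,0,0,30,0,0,0,0,12,0,0,0,0,5,0,0,0,0,3,0,0,0,0,2,0,0,0,0,2,0])

```text
time_s: 4.1
tool_pos: [0.635, 0.1987, 0.2714]
tool_rot: [179.9, -0.0, 68.4]
force: [0.4, -0.7, -0.1]
grip_width: 0.0005
grasp_force: 0.0
```

Call:
step_arm(steps=[0,0,0,2,0,0,0,0,2,0,0,0,0,2,0,0,0,0,2,0,0,0,0,2,0,0,0,0,2,0])

```text
time_s: 4.85
tool_pos: [0.635, 0.1992, 0.2591]
tool_rot: [180.0, -0.1, 68.5]
force: [0.7, 2.0, 4.8]
grip_width: 0.0004
grasp_force: 2.1
```

Call:
step_arm(steps=[0,0,0,2,0,0,0,0,2,0,0,0,0,2,0,0,0,0,2,0,0,0,0,2,0])

```text
time_s: 5.48
tool_pos: [0.6351, 0.1997, 0.2493]
tool_rot: [179.9, -0.1, 68.5]
force: [2.2, 3.2, 5.1]
grip_width: 0.0004
grasp_force: 2.8
```

Call:
step_arm(steps=[0,0,0,2,0,0,0,0,2,0,0,0,0,2,0,0,0,0,2,0,0,0,0,1,0,0,0,0,1,0])

```text
time_s: 6.22
tool_pos: [0.6349, 0.199, 0.2389]
tool_rot: [180.0, -0.1, 68.5]
force: [1.9, 4.3, 5.7]
grip_width: 0.0002
grasp_force: 2.8
```

Call:
step_arm(steps=[0,0,0,1,0,0,0,0,1,0,0,0,0,0,0])

```text
time_s: 6.6
tool_pos: [0.6348, 0.1987, 0.2367]
tool_rot: [180.0, -0.0, 68.5]
force: [1.1, 5.0, 4.2]
grip_width: 0.0004
grasp_force: 2.7
```

Call:
step_arm(steps=[0,0,0,0.5,0,0,0,0,0.5,0,0,0,0,0,0,0,0,0,0,0])

```text
time_s: 7.1
tool_pos: [0.6349, 0.1988, 0.2365]
tool_rot: [180.0, -0.0, 68.5]
force: [0.9, 3.4, 7.5]
grip_width: 0.0005
grasp_force: 4.4
```

Run:
```python
from cell import env
import cv2
print(env.get_obs()["force"])
a=env.read_camera("scene")["image"][170:320,155:315,::-1]
cv2.imwrite("pics/s1.png",cv2.convertScaleAbs(cv2.resize(a,None,fx=4,fy=4,interpolation=cv2.INTER_CUBIC),alpha=1.4))
```

```text
[0.89816414 3.38737872 7.48398021]
```

View pics/s1.png

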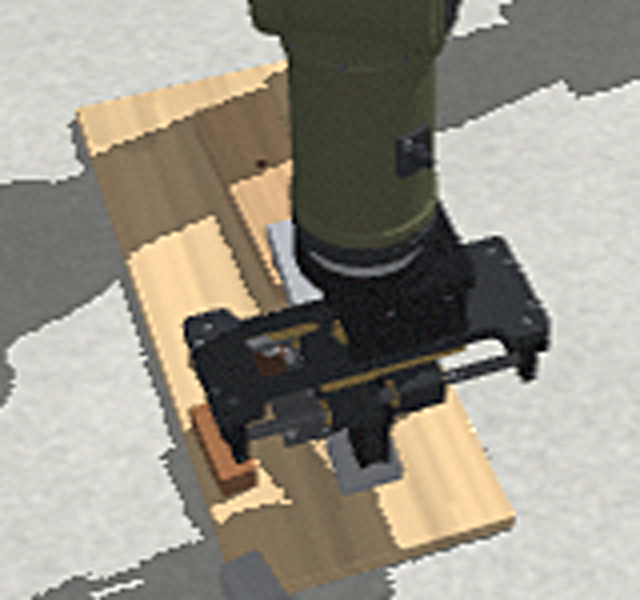

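The nose is fully up: the TCP stopped descending and the force rose, and the picture shows the nose raised near (290,265). Now I'll lift off and move to the rail.

Call:
step_arm(steps=[0,0,0,-5,0,0,0,0,-15,0,0,0,0,-50,0,0,0,0,-50,0,1,-50,-3,0,0,1,-50,-3,0,0,1,-50,-3,0,0,1,-50,-3,0,0,1,-50,-3,0,0,1,-33,0,0,0,1,0,0,0,-3.4,1,0,0,0,0])

```text
time_s: 8.65
tool_pos: [0.5163, -0.0599, 0.3558]
tool_rot: [-179.9, 0.1, 71.7]
force: [0.5, 0.3, 0.6]
grip_width: 0.0728
grasp_force: 0.0
```

Run:
```python
from cell import env
import cv2
o=env.get_obs();print(o["tool_pos"],o["tool_rot"],o["force"])
a=env.read_camera("scene")["image"][170:320,155:315,::-1]
cv2.imwrite("pics/s2.png",cv2.convertScaleAbs(cv2.resize(a,None,fx=4,fy=4,interpolation=cv2.INTER_CUBIC),alpha=1.4))
```

```text
[ 0.51630644 -0.05994414  0.35583507] [-1.79945301e+02  6.97705605e-02  7.17253144e+01] [0.45320681 0.25569868 0.58877717]
```

View pics/s2.png

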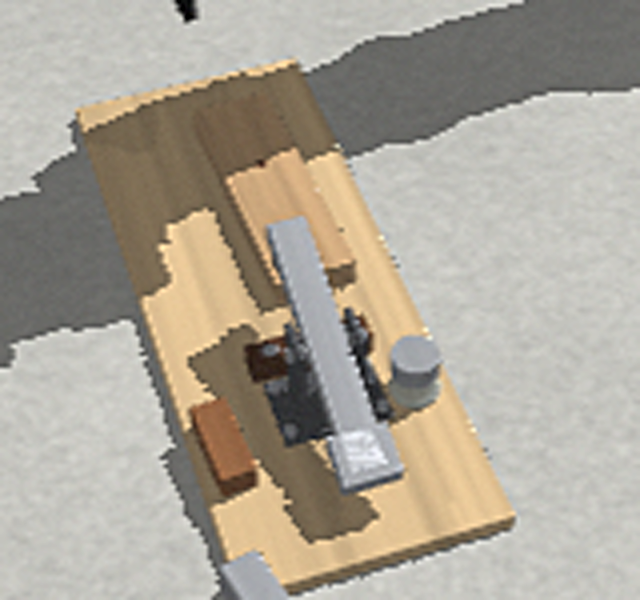

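The rocker stays up, with the nose at about (290,225), and the rail and bystanders haven't moved. Next I descend over the rail and grip it.

Call:
step_arm(steps=[1,0,0,45,0,1,0,0,45,0,1,0,0,40,0,1,0,0,15,0,1,0,0,6,0,1,0,0,5,0,1,0,0,0,0], grip_force=8)

```text
time_s: 9.57
tool_pos: [0.5174, -0.0591, 0.2006]
tool_rot: [179.9, 0.0, 71.8]
force: [0.0, 0.2, 0.3]
grip_width: 0.0873
grasp_force: 0.0
```

Call:
step_arm(steps=[0.55,0,0,0,0,0.5,0,0,0,0,0.5,0,0,0,0,0.5,0,0,0,0,0.5,0,0,0,0,0.5,0,0,0,0])

```text
time_s: 10.32
tool_pos: [0.5169, -0.0591, 0.1998]
tool_rot: [180.0, 0.0, 71.9]
force: [-0.3, -0.6, 1.4]
grip_width: 0.0558
grasp_force: 8.0
```

Call:
step_arm(steps=[0.5,0,0,0,1.7,0.5,0,0,0,1.8,0.5,3,4,0,0,0.5,4,4,0,0,0.5,4,4,0,0,0.5,4,4,0,0,0.5,5,0,0,0,0.5,5,0,0,0,0.5,5,0,0,0,0.5,0,0,0,0])

```text
time_s: 11.58
tool_pos: [0.5431, -0.0361, 0.1998]
tool_rot: [180.0, -0.1, 68.4]
force: [0.0, -0.2, 2.5]
grip_width: 0.0558
grasp_force: 8.0
```

Run:
```python
from cell import env
import cv2
o=env.get_obs();print(o["tool_pos"],o["tool_rot"],o["force"])
a=env.read_camera("scene")["image"][170:320,155:315,::-1]
b=env.read_camera("top")["image"][95:170,185:285,::-1]
f=lambda a,s:cv2.convertScaleAbs(cv2.resize(a,s,interpolation=cv2.INTER_CUBIC),alpha=1.6)
cv2.imwrite("pics/s3.png",f(a,(640,600)))
cv2.imwrite("pics/t3.png",f(b,(800,600)))
```

```text
[ 0.54313649 -0.03610702  0.19980519] [ 1.79974290e+02 -7.68571021e-02  6.84013440e+01] [ 0.00731044 -0.19175726  2.49363446]
```

View pics/s3.png

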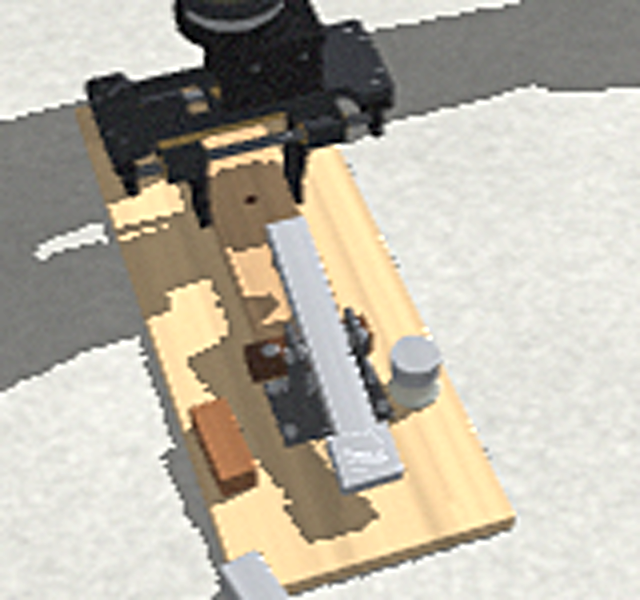

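View pics/t3.png

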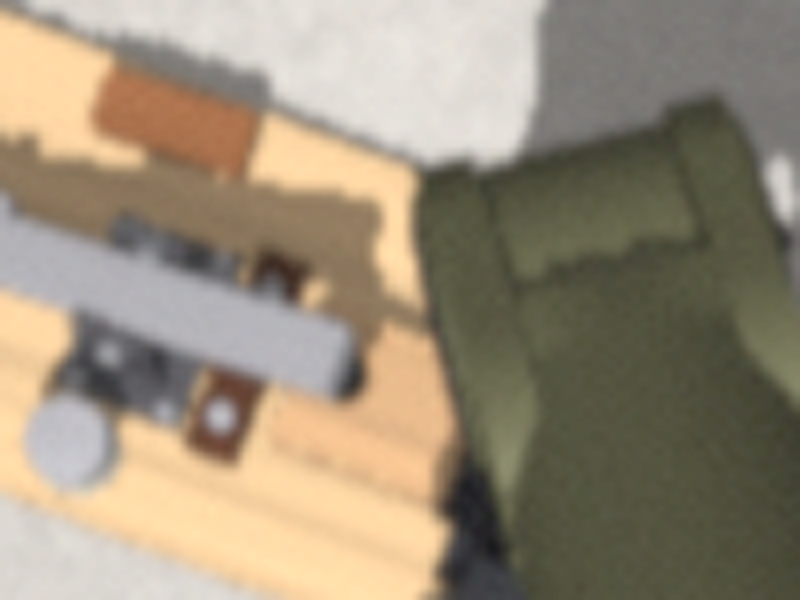

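The scene view shows the rail gripped, with its front under the raised nose near (285,315). In the top crop the rail's near edge is at about (275,440)-(445,505), its far edge at about (385,298)-(430,322), and the stop ends are at (225,460) and (300,258). I'll check the centring.

Run:
```python
from h import *
u=np.array([np.cos(np.radians(68.4)),np.sin(np.radians(68.4))]);w=np.array([-u[1],u[0]])
f=lambda x,y:((x+.5)/8-.5+185,(y+.5)/8-.5+95)
for n,p,z in(("railnear",(275,440),.032),("railnear2",(445,505),.032),("railfar",(385,298),.032),("railfar2",(430,320),.032),("stopnear",(240,464),.028),("stopnearface",(262,385),.028),("stopfar",(308,258),.028),("screwN",(221,414),.03),("screwF",(275,285),.03)):
    P=T.at(f(*p),z)[:2];print(n,(P@u).round(4),(P@w).round(4))
p=np.array([.5431,-.0361]);print("tool",p@u,p@w)
```

```text
railnear 0.2832 -0.4907
railnear2 0.2161 -0.4906
railfar 0.2644 -0.5544
railfar2 0.246 -0.5527
stopnear 0.2926 -0.4782
stopnearface 0.2957 -0.5085
stopfar 0.2969 -0.5589
screwN 0.3056 -0.4928
screwF 0.3044 -0.5448
tool 0.16636351342248268 -0.5182509058378263
```

Call:
step_arm(steps=[0.5,3,0,0,0,0.5,2,0,0,0,0.5,1,0,0,0,0.5,1,0,0,0,0.5,1,0,0,0])

```text
time_s: 12.3
tool_pos: [0.5458, -0.0298, 0.1998]
tool_rot: [180.0, 0.0, 68.3]
force: [-0.8, -3.2, 3.8]
grip_width: 0.0559
grasp_force: 8.0
```

Call:
step_arm(steps=[0.5,1,0,0,0,0.5,0,0,0,0])

```text
time_s: 12.55
tool_pos: [0.5462, -0.0286, 0.1997]
tool_rot: [180.0, -0.0, 68.4]
force: [-1.8, -2.0, 3.7]
grip_width: 0.0557
grasp_force: 8.0
```

Call:
step_arm(steps=[0.5,1,0,0,0,0.5,0,0,0,0])

```text
time_s: 12.8
tool_pos: [0.5465, -0.0279, 0.1997]
tool_rot: [180.0, 0.0, 68.3]
force: [-1.1, -2.3, 4.0]
grip_width: 0.0558
grasp_force: 8.0
```

Call:
step_arm(steps=[0.5,1,0,0,0,0.5,0,0,0,0])

```text
time_s: 13.05
tool_pos: [0.5467, -0.0277, 0.1997]
tool_rot: [-180.0, 0.1, 68.3]
force: [-1.7, -4.5, 5.1]
grip_width: 0.0561
grasp_force: 8.0
```

Call:
step_arm(steps=[0.5,1,0,0,0,0.5,0,0,0,0])

```text
time_s: 13.3
tool_pos: [0.5469, -0.0274, 0.1997]
tool_rot: [-180.0, 0.2, 68.3]
force: [-4.4, -6.2, 6.1]
grip_width: 0.0561
grasp_force: 8.0
```

Call:
step_arm(steps=[0.5,1,0,0,0,0.5,0,0,0,0])

```text
time_s: 13.55
tool_pos: [0.5471, -0.0271, 0.1996]
tool_rot: [-179.9, 0.2, 68.3]
force: [-4.5, -8.3, 7.0]
grip_width: 0.0557
grasp_force: 8.0
```

Call:
step_arm(steps=[0.5,0,0,0,0,0.5,0,0,0,0,0.5,0,0,0,0,0.5,0,0,0,0,0.5,0,0,0,0,0.5,0,0,0,0])

```text
time_s: 14.3
tool_pos: [0.547, -0.0271, 0.1996]
tool_rot: [-179.9, 0.2, 68.3]
force: [-3.5, -8.3, 6.9]
grip_width: 0.056
grasp_force: 8.0
```

Call:
step_arm(steps=[1,0,0,0,0,1,0,0,0,0,1,0,0,0,0,1,0,0,0,0,1,0,0,-10,0,1,0,0,-40,0,1,0,0,-50,0,1,0,0,-30,0,1,0,0,0,0])

```text
time_s: 15.42
tool_pos: [0.5487, -0.0246, 0.3331]
tool_rot: [179.6, -0.0, 68.4]
force: [0.3, -0.1, 0.0]
grip_width: 0.087
grasp_force: 0.0
```

Run:
```python
from cell import env
import cv2,numpy as np
b=env.read_camera("top")["image"][95:170,185:285,::-1]
a=env.read_camera("scene")["image"][205:280,195:265,::-1]
f=lambda a,s:cv2.convertScaleAbs(cv2.resize(a,s,interpolation=cv2.INTER_CUBIC),alpha=1.6)
cv2.imwrite("pics/c4.png",np.hstack([f(b,(400,300)),f(a,(400,428))[:300]]))
```

```text
(no output)
```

View pics/c4.png

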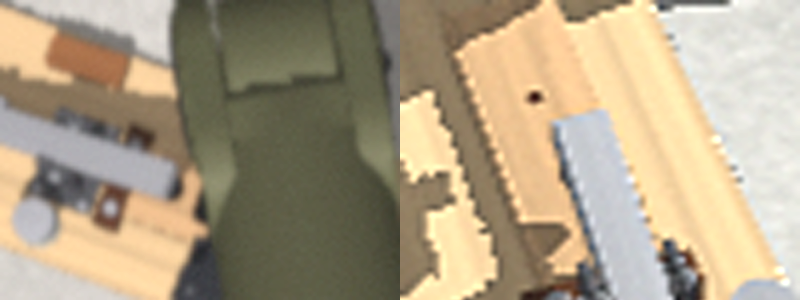

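Left half: the rail's front now meets the stop, near (125,205). Right half: the rail runs straight under the nose to the stop, near (560,285). Next I close the fingers, move over the nose and press down slowly.

Call:
step_arm(steps=[0,0,0,0,0,0,0,0,0,0,0,30,0,0,0,0,30,0,0,0,0,29,0,0,0,0,0,0,20,0,0,0,0,15,0,0,0,0,8,0,0,0,0,3,0,0,0,0,2,0,0,0,0,2,0])

```text
time_s: 16.9
tool_pos: [0.5808, 0.0573, 0.2807]
tool_rot: [179.9, 0.0, 68.3]
force: [-2.1, -1.4, 6.4]
grip_width: 0.0006
grasp_force: 3.0
```

Call:
step_arm(steps=[0,0,0,2,0,0,0,0,2,0,0,0,0,2,0,0,0,0,2,0])

```text
time_s: 17.4
tool_pos: [0.5806, 0.056, 0.2727]
tool_rot: [179.9, 0.2, 68.3]
force: [-2.6, -3.0, 5.4]
grip_width: 0.0003
grasp_force: 3.1
```

Call:
step_arm(steps=[0,0,0,2,0,0,0,0,2,0,0,0,0,2,0,0,0,0,1,0])

```text
time_s: 17.9
tool_pos: [0.5808, 0.0559, 0.2657]
tool_rot: [179.9, 0.2, 68.3]
force: [-2.0, -4.2, 5.5]
grip_width: 0.0007
grasp_force: 2.8
```

Call:
step_arm(steps=[0,0,0,1,0,0,0,0,1,0,0,0,0,1,0])

```text
time_s: 18.27
tool_pos: [0.5808, 0.0559, 0.2628]
tool_rot: [179.9, 0.2, 68.3]
force: [-2.3, -4.3, 5.6]
grip_width: 0.0005
grasp_force: 2.6
```

Call:
step_arm(steps=[0,0,0,1,0,0,0,0,1,0])

```text
time_s: 18.52
tool_pos: [0.5809, 0.0561, 0.2608]
tool_rot: [179.9, 0.2, 68.3]
force: [-1.7, -3.6, 5.2]
grip_width: 0.0005
grasp_force: 2.6
```

Call:
step_arm(steps=[0,0,0,1,0,0,0,0,1,0])

```text
time_s: 18.77
tool_pos: [0.5809, 0.0561, 0.2588]
tool_rot: [179.9, 0.1, 68.3]
force: [-1.8, -4.2, 5.4]
grip_width: 0.0003
grasp_force: 2.5
```

Call:
step_arm(steps=[0,0,0,1,0,0,0,0,0,0])

```text
time_s: 19.02
tool_pos: [0.581, 0.0564, 0.2577]
tool_rot: [179.9, 0.1, 68.3]
force: [-0.9, -3.1, 5.6]
grip_width: 0.0006
grasp_force: 2.5
```

Call:
step_arm(steps=[0,0,0,1,0,0,0,0,0,0])

```text
time_s: 19.27
tool_pos: [0.5811, 0.0567, 0.2566]
tool_rot: [179.9, 0.1, 68.3]
force: [0.5, -4.7, 6.4]
grip_width: 0.0003
grasp_force: 2.5
```

Call:
step_arm(steps=[0,0,0,1,0,0,0,0,0,0])

```text
time_s: 19.52
tool_pos: [0.581, 0.0567, 0.2555]
tool_rot: [179.9, 0.1, 68.3]
force: [-0.2, -5.5, 4.9]
grip_width: 0.0003
grasp_force: 2.6
```

Call:
step_arm(steps=[0,0,0,1,0,0,0,0,0,0])

```text
time_s: 19.77
tool_pos: [0.581, 0.0567, 0.2544]
tool_rot: [179.9, 0.1, 68.3]
force: [-0.0, -4.2, 6.0]
grip_width: 0.0007
grasp_force: 2.6
```

Call:
step_arm(steps=[0,0,0,1,0,0,0,0,0,0])

```text
time_s: 20.02
tool_pos: [0.581, 0.0567, 0.2536]
tool_rot: [179.9, 0.1, 68.3]
force: [-0.7, -4.3, 6.5]
grip_width: 0.0004
grasp_force: 3.3
```

Call:
step_arm(steps=[0,0,0,1,0,0,0,0,0,0])

```text
time_s: 20.27
tool_pos: [0.581, 0.0567, 0.2531]
tool_rot: [179.9, 0.1, 68.3]
force: [-2.5, -4.9, 10.7]
grip_width: 0.0007
grasp_force: 5.0
```

Call:
step_arm(steps=[0,0,0,1,0,0,0,0,0,0])

```text
time_s: 20.52
tool_pos: [0.5811, 0.0568, 0.2527]
tool_rot: [179.9, 0.1, 68.3]
force: [-4.3, -5.5, 13.5]
grip_width: 0.0002
grasp_force: 6.6
```

Call:
step_arm(steps=[0,0,0,1,0,0,0,0,0,0])

```text
time_s: 20.78
tool_pos: [0.5811, 0.0568, 0.2522]
tool_rot: [179.9, 0.1, 68.3]
force: [-4.7, -5.5, 16.0]
grip_width: 0.0002
grasp_force: 8.3
```

Call:
step_arm(steps=[0,0,0,0.4,0,0,0,0,0,0,0,0,0,0,0])

```text
time_s: 21.15
tool_pos: [0.5811, 0.0568, 0.2521]
tool_rot: [179.9, 0.1, 68.3]
force: [-6.2, -5.8, 18.4]
grip_width: 0.0003
grasp_force: 9.2
```

Call:
step_arm(steps=[0,0,0,-1,0,0,0,0,-2,0,0,0,0,-3,0,0,0,0,-5,0,0,0,0,-20,0,0,0,0,-50,0,0,0,0,-50,0,0,-50,0,0,0,0,-50,0,0,0,0,-50,0,0,0,0,0,0,0,0,0,0,0,0,0])

```text
time_s: 22.65
tool_pos: [0.5254, -0.0808, 0.3813]
tool_rot: [179.9, -0.0, 68.4]
force: [0.6, 0.7, -0.4]
grip_width: 0.0002
grasp_force: 0.0
```

Run:
```python
from cell import env
import cv2,numpy as np
print(env.get_obs()["force"])
b=env.read_camera("top")["image"][95:170,185:285,::-1]
a=env.read_camera("scene")["image"][195:285,190:280,::-1]
f=lambda a,s:cv2.convertScaleAbs(cv2.resize(a,s,interpolation=cv2.INTER_CUBIC),alpha=1.6)
cv2.imwrite("pics/c5.png",np.hstack([cv2.copyMakeBorder(f(b,(400,300)),0,100,0,0,0),f(a,(400,400))]))
```

```text
[ 0.64792094  0.68370615 -0.41541005]
```

View pics/c5.png

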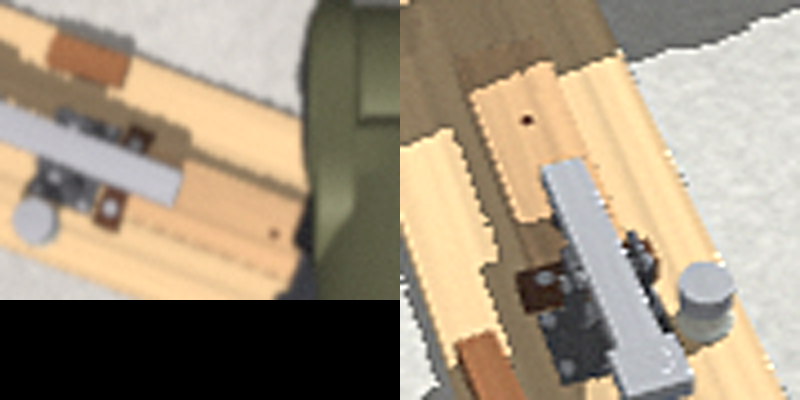

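The rail butts squarely on the stop at about (128,205) in the left half, and the lowered nose bears on it at about (180,190). The jar and wedge haven't moved, and the robot is clear, so I'm handing in.

```bash
python3 -c "
from cell import env
print(env.sign_off())"
```

```text
the job is handed in; nothing more can be done
None
```

I handed the job in at about 23 s: the rail sits home, square and centred on the stop with the rocker's pad pressed down on it (about 18 N at the nose before I let go), but the sign-off returned no verdict.

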